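# Lay out stripped motorcycle parts on their outlined boards

## Robot

A 7-joint arm with a two-finger parallel gripper is mounted at the origin on the work surface. World frame = base frame: x ahead of the robot, y to its left, z up, the work surface at z = 0. Lengths are in m, angles in rad, forces in N, time in s.
With the tool pointing down it reaches from about 0.425 to 0.95 m from the base axis. Payload 4.7 kg.
Tool frame: the origin (TCP) lies on the centre line of the jaws, within the pads' length; the fingertips stand robot.nose_length ahead of it and the grasp point (between the pads) lies 8 mm behind it (robot.nose_length is the distance from the TCP to the fingertips, in m); z points along the fingers, y is the line along which they close (so a half turn about z gives the same grasp; the last joint's range is limited). The gripper opens to 85 mm and grips with 20 to 120 N. Pads are 22 mm wide; open, the fingers measure 114 mm over their backs; the gripper's body (76 mm by 85 mm) begins 54 mm behind the grasp point. The pads swing forward as they close: fully open they stand 13 mm farther back than shut.
Start: joints at [-1.215, 0.469, -0.049, 1.532, 0.024, 1.141, -0.082], TCP at [0.253, 0.626, 0.242] pointing down, gripper open.
Joint ranges: [-2.59, 2.59], [-0.33, 1.99], [-1.39, 1.29], [0.1, 2.45], [-1.04, 4.18], [0.21, 1.99], [-2.66, 2.66]. Speed limits (rad/s): [2.57, 2.57, 3.14, 3.14, 3.14, 3.14, 3.14].

## Interface

Orientations are given as [roll, pitch, yaw] about the fixed x, y, z axes, in that order (R = Rz(yaw) Ry(pitch) Rx(roll)).
In Python, from plant import robot gives the robot as it stands. Calls block until the motion is done:
- robot.goto(position, orientation): joint-space move of the TCP to a pose.
- robot.move_straight(position, vel=0.15, attitude=None, contact_N=None): straight line of the TCP; attitude=None keeps the orientation; vel is the mean speed in m/s. With contact_N (N) it stops when the force on the tool has changed by that much, and returns True; else False.
- robot.move_joints(angles): joint-space move.
- robot.grip(opening, strength=None): opening from 0.0 (shut) to 1.0 (fully open); strength is the grip in N (None keeps the last); returns when the fingers have stopped.
- robot.sleep(seconds).
- robot.inverse_kinematics(position, orientation): joint angles nearest the present ones, or None.
- robot.sense(): the state.
- robot.grab_frame(name): name is "side" or "top" or "wrist"; returns a dict with "image" (384x512x3 uint8, red, green, blue), "range_z" (384x512 float32, m along the optical axis (not along the pixel's ray), 0 where there is no reading), "fx", "fy", "cx", "cy" (pixels), "R" (3x3) and "t" (3): a world point X has camera coordinates R X + t. Camera axes: x right, y down, z forward; pixel columns grow to the right and rows downward; lengths in m; the calibration is good to about 2 mm. A picture is of the moment at which its call begins.
A pose or a line that the arm cannot do raises robot.IKError and nothing moves.
- robot.close_job(): hands the job in; it is judged then, once.
The state is a dict: "t": time; "joint_pos": joint angles; "joint_velocities": joint speeds; "effort": joint torques, N m; "tcp_pos": TCP position; "tcp_rot": TCP orientation; "wrist_force": force on the tool from outside, world axes, zero at the start; "torque": the same for the moment, N m; "opening": opening from 0.0 (shut) to 1.0 (fully open); "gripper_force": force on a finger pad.
Only numpy, scipy, OpenCV 4.12 (cv2) and the standard library are available. Lean on these libraries where they do the work, as an engineer would, in place of code of your own. Each camera call takes 0.05 s, during which the arm holds its last target. There are 200 camera calls.

## Task

Lay the four stripped motorcycle parts flat and upright as they are now, each wholly inside the painted outline of its own shape on the plywood boards: the piston, the bearing, the brake pad and the flat torque arm. The torque arm is caught under the finned engine cylinder: draw it straight out without lifting, tipping or shifting the cylinder, which must stay where it stands on its two wooden battens. Leave all four parts lying free and still.

Things in the scene. Friction and masses are not known exactly. Their poses are not given: they have to be found in the camera images.
- piston_mid (a point): Piston: bare aluminium cylinder 56 mm in diameter and 46 mm tall with dark ring grooves near the top, standing upright, loose, about 0.16 kg. This point is its centre, 23 mm above its underside; z is its axis. Its yaw means nothing.
- bearing_mid (a point): Ball bearing: steel ring 52 mm outside, 25 mm bore, 15 mm tall, with a black seal, lying flat, loose, about 0.13 kg. This point is its centre, 7.5 mm above its underside; z is its axis. Its yaw means nothing.
- brake_pad_mid (a point): Brake pad: steel backing plate 70 x 40 x 5 mm with a dark friction block 54 x 40 x 9 mm on top (14 mm tall in all), lying flat, loose, about 0.12 kg. This point is its centre, 7 mm above its underside; x is along the 70 mm, y across the 40 mm, z up. Either way round is right.
- torque_arm_mid (a point): Torque arm: flat steel link 140 x 28 x 8 mm, 0.2 kg, round ends, a black 12 mm hole near each, flat on the bench, loose. Point: its centre, 4 mm up; x along its length, z up. Its +x end lies 36 to 48 mm under the engine cylinder, between the battens; the other end sticks out along its own -x, roughly towards the robot: draw it out that way. Either way round is right on its board.
- cylinder_block: Finned aluminium engine cylinder 86 x 86 x 58 mm (tall), bore up, 0.95 kg, loose. Stands 8 mm above the bench on two fixed wooden battens (105 x 22 x 8 mm, 46 mm gap, along both sides of the arm, from 20 to 125 mm beyond its centre) and on the torque arm between them; with the arm gone the battens hold it. Origin: centre of its underside; x away from where the arm sticks out.
- board_piston: plywood board 96 x 96 mm and 5 mm thick, fixed to the bench, with a thin black painted outline on it: one circle 75 mm across, for the piston. Origin: centre of the board's underside, on the bench, below the outline's centre (top surface 5 mm higher).
- board_bearing: plywood board 96 x 96 mm and 5 mm thick, fixed to the bench, with a thin black painted outline on it: two concentric circles, 71 mm and 18 mm across, for the bearing. Origin: centre of the board's underside, on the bench, below the outline's centre (top surface 5 mm higher).
- board_pad: plywood board 96 x 96 mm and 5 mm thick, fixed to the bench, with a thin black painted outline on it: a rectangle 89 mm along the board's x by 59 mm along its y, for the brake pad. Origin: centre of the board's underside, on the bench, below the outline's centre (top surface 5 mm higher).
- board_arm: plywood board 180 x 68 mm and 5 mm thick, fixed to the bench, with a thin black painted outline on it: a rectangle 159 mm along the board's x by 47 mm along its y, for the torque arm. Origin: centre of the board's underside, on the bench, below the outline's centre (top surface 5 mm higher).
There are look-alikes about, which are no part of the job. What is shaped like the board_arm but orange or yellow is not meant. What is shaped like the part that bears bearing_mid but turquoise is not meant.

How it is judged:
At the end, for the whole second after the job is handed in: Each part rests still on its own board, centres within 12 mm, tilt under 0.1 rad, height within 3 mm; brake pad and torque arm within 0.2 rad of their outlines. Engine cylinder within 12 mm of its start, tilt under 0.06 rad, still (horizontal distance between piston_mid and board_piston below 0.012 m and height (world z) of piston_mid between 0.025 and 0.031 m and angle between each of piston_mid, bearing_mid, brake_pad_mid, torque_arm_mid's own z axis and vertical below 0.1 rad and linear speed of each of piston, bearing, brake_pad, torque_arm, cylinder_block below 0.02 m/s and horizontal distance between bearing_mid and board_bearing below 0.012 m and height (world z) of bearing_mid between 0.0095 and 0.0155 m and horizontal distance between brake_pad_mid and board_pad below 0.012 m and height (world z) of brake_pad_mid between 0.009 and 0.015 m and angle between the x axis of brake_pad_mid and the x axis of board_pad, either way round below 0.2 rad and horizontal distance between torque_arm_mid and board_arm below 0.012 m and height (world z) of torque_arm_mid between 0.006 and 0.012 m and angle between the x axis of torque_arm_mid and the x axis of board_arm, either way round below 0.2 rad and distance of cylinder_block from where it was at the start of the episode below 0.012 m and angle between cylinder_block's own z axis and vertical below 0.06 rad); the robot touches nothing.
It fails at once if the engine cylinder is shifted by more than 15 mm or tipped by more than 0.12 rad (distance of cylinder_block from where it was at the start of the episode above 0.015 m or angle between cylinder_block's own z axis and vertical above 0.12 rad).
It also fails if it takes over 109 s, if anything falls off the work surface, if the arm or the gripper's body presses on something with over 40 N, if the wrist force passes 120 N, or if a joint passes its speed limit or range.

## Working session

There is one attempt and no reset: what is moved stays moved. The work goes in short steps, each a Python script; the robot and the scene stay as the last script left them, time stands still between calls to the robot, and variables do not carry over. Pictures are saved under pics/ and viewed, at most 14 in all, crops included, and the job is handed in when it is done.

```bash
ls; mkdir -p pics
python3 - <<'E'
from plant import robot
import cv2,numpy as np
print(robot.nose_length, robot.sense())
for n in("top","side"):
    f=robot.grab_frame(n); cv2.imwrite(f"pics/{n}0.png",cv2.resize(f["image"][...,::-1],(800,600)) if 0 else f["image"][...,::-1])
    np.savez(f"{n}0.npz",**f); print(n,f["fx"],f["cx"],f["cy"],-f["R"].T@f["t"],f["R"][2])
E
```

```text
pics
0.011 {'t': 0.0, 'joint_pos': array([-1.21488592,  0.46945557, -0.04859878,  1.53369482,  0.02410818,
        1.1409746 , -0.08228907]), 'joint_velocities': array([ 0.00233496,  0.00028516,  0.00017783,  0.00148705, -0.00066107,
       -0.00221405,  0.00130354]), 'effort': array([-3.64588436e-05, -5.10317552e+01, -4.67042159e-02, -2.37724811e+01,
        1.07384709e-02,  7.28643558e-03,  2.38026303e-06]), 'tcp_pos': array([0.25316357, 0.62512534, 0.2412515 ]), 'tcp_rot': array([-3.13964779e+00,  7.62183987e-05,  2.75683174e+00]), 'wrist_force': array([-0.33305025,  0.32663746,  0.19473786]), 'torque': array([-0.03274041,  0.03850238, -0.00817957]), 'gripper_force': 0.0, 'opening': 0.9960527469378142}
top 427.65326983258046 255.27479762364987 189.78959441249845 [0.31192536 0.00637419 1.16324283] [ 0.10329914  0.00266794 -0.99464676]
side 379.29286863747 251.3304469934372 191.34801949597244 [ 0.10630095 -0.86002152  0.70518732] [ 0.27891103  0.75271983 -0.59634008]
```

View pics/top0.png

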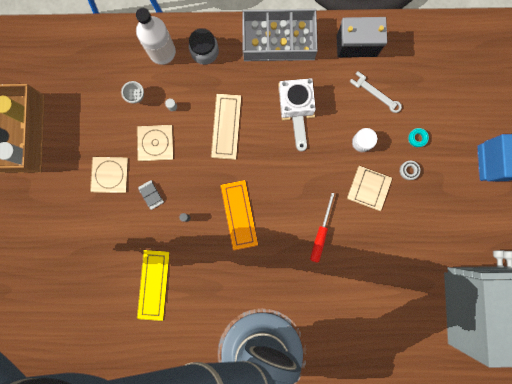

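View pics/side0.png

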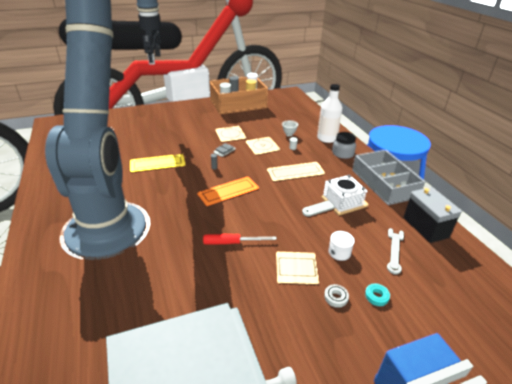

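The top view shows these candidates:
- **Arm boards:** plain plywood at (226,127), orange at (239,215), yellow at (153,285). The plain one is meant.
- **Rings:** steel at (410,170), turquoise at (419,137). The steel one is the bearing.
- **Piston and pad:** piston at (364,140), brake pad at (151,194).
- **Other boards:** bearing at (155,143), piston at (109,175), pad at (370,188).
- **Cylinder and arm:** cylinder at (297,97), with the torque arm sticking out to (301,150).

One enlarged crop should confirm these, with masks computed alongside.

```bash
cat > h.py <<'E'
import cv2,numpy as np
def ray(f,px,z):
    """pixels (N,2) -> world points on plane z"""
    px=np.atleast_2d(np.asarray(px,float)); R,t=f["R"],f["t"]; c=-R.T@t
    d=np.c_[(px[:,0]-f["cx"])/f["fx"],(px[:,1]-f["cy"])/f["fy"],np.ones(len(px))]@R
    return c+d*((z-c[2])/d[:,2])[:,None]
def rect(f,cnt,z):
    """min-area rectangle of a contour cast on plane z: centre, (long, short), yaw of long side"""
    w=ray(f,cnt.reshape(-1,2),z)[:,:2]
    b=cv2.boxPoints(cv2.minAreaRect(w.astype(np.float32)*1000))/1000
    e=[b[1]-b[0],b[2]-b[1]]; e.sort(key=lambda v:-np.hypot(*v))
    return b.mean(0),np.hypot(*e[0]),np.hypot(*e[1]),(np.arctan2(e[0][1],e[0][0])+np.pi/2)%np.pi-np.pi/2
E
python3 - <<'E'
from h import *
f=dict(np.load("top0.npz")); im=f["image"]; hsv=cv2.cvtColor(im,cv2.COLOR_RGB2HSV)
c=im[60:250,85:440,::-1]; cv2.imwrite("pics/crop0.png",cv2.resize(c,(795,425),interpolation=cv2.INTER_CUBIC))
H,S,V=cv2.split(hsv)
for n,m,z in(("wood",(V>170)&(S>25)&(S<130)&(H<30),.005),("grey",(S<60)&(V>60),.01)):
    cs,_=cv2.findContours(cv2.morphologyEx(m.astype(np.uint8),cv2.MORPH_CLOSE,np.ones((2,2))),0,1)
    for k in cs:
        if cv2.contourArea(k)>40:
            x,y,w,h=cv2.boundingRect(k)
            if 85<x<440 and 60<y<250:
                p,L,W,a=rect(f,k,z); print(n,(x+w/2,y+h/2),p.round(4),round(L,3),round(W,3),round(a,3))
for u,v in((155,143),(109,175),(370,188),(226,127),(151,194),(364,140),(410,170),(419,137),(301,135),(283,110)): print(u,v,im[v,u],hsv[v,u])
E
```

```text
wood (370.5, 189.5) [ 0.431  -0.3029] 0.099 0.098 -0.375
wood (110.0, 176.0) [0.4766 0.408 ] 0.1 0.097 1.558
wood (156.0, 144.0) [0.564  0.2829] 0.098 0.097 0.017
wood (227.0, 128.0) [0.6081 0.0869] 0.182 0.07 -0.087
grey (185.5, 218.0) [0.358  0.2011] 0.021 0.021 -0.646
grey (329.5, 211.0) [ 0.3734 -0.1884] 0.093 0.007 -0.297
grey (367.5, 198.0) [ 0.4075 -0.2938] 0.048 0.019 1.206
grey (152.0, 196.0) [0.4192 0.2917] 0.073 0.043 0.523
grey (109.5, 184.0) [0.4537 0.4072] 0.055 0.019 1.559
grey (411.5, 171.5) [ 0.478  -0.4145] 0.055 0.049 1.558
grey (155.5, 151.5) [0.5419 0.283 ] 0.049 0.017 1.558
grey (366.0, 141.0) [ 0.5633 -0.2949] 0.071 0.06 -0.818
grey (223.5, 118.0) [0.6338 0.0977] 0.094 0.01 -0.113
grey (172.0, 106.0) [0.6699 0.2381] 0.036 0.026 0.771
grey (220.5, 120.5) [0.6261 0.105 ] 0.141 0.023 -0.091
grey (133.5, 93.0) [0.7077 0.3462] 0.061 0.061 -1.556
grey (298.5, 115.5) [ 0.6367 -0.1143] 0.201 0.096 0.071
grey (377.0, 93.0) [ 0.6944 -0.3317] 0.161 0.04 0.888
155 143 [250 223 180] [ 18  71 250]
109 175 [251 224 183] [ 18  69 251]
370 188 [251 224 180] [ 19  72 251]
226 127 [254 227 183] [ 19  71 254]
151 194 [128 132 131] [ 83   8 132]
364 140 [255 255 255] [  0   0 255]
410 170 [143  87  52] [ 12 162 143]
419 137 [147  91  59] [ 11 153 147]
301 135 [223 224 221] [ 40   3 224]
283 110 [255 255 255] [  0   0 255]
```

View pics/crop0.png

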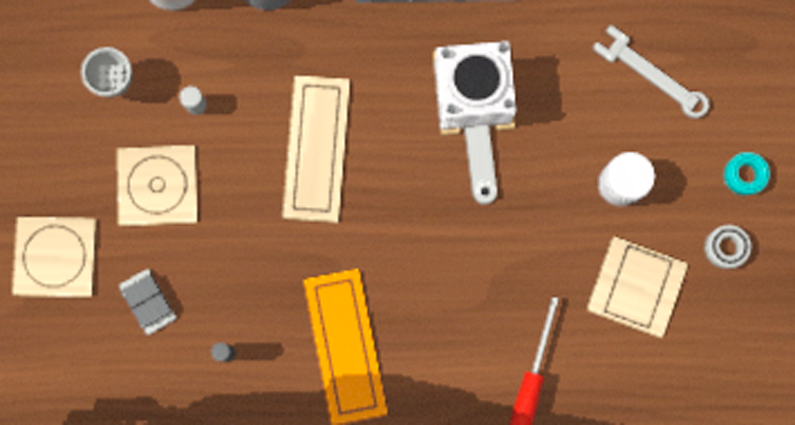

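The crop confirms it. The plain plywood board holds the arm outline, the steel ring with the black seal is the bearing, and the pad board's long side runs at about -0.37 rad. The measured board sizes match the given ones to within 4 mm. Next come the piston and the torque arm axis, then the brake pad move.

```bash
cat >> h.py <<'E'
def down(robot,p,z,yaw,straight=True,vel=.2):
    """tool-down pose; picks the half turn with the smaller last joint"""
    q=[]
    for k in(-2,-1,0,1,2):
        y=yaw+k*np.pi
        if abs(y)>4: continue
        j=robot.inverse_kinematics([*p,z],[np.pi,0,y])
        if j is not None: q.append((abs(j[6]),y))
    y=min(q)[1]; robot.goto([*p,z],[np.pi,0,y]); return y
def pick(robot,p,yaw,z,strength=50,hi=.15,opening=1.0):
    robot.grip(opening); down(robot,p,hi,yaw)
    robot.move_straight([*p,z+.03],vel=.25); hit=robot.move_straight([*p,z],vel=.06,contact_N=8)
    robot.grip(0,strength); s=robot.sense(); print("grip hit",hit,"open",s["opening"],"F",s["gripper_force"],"z",s["tcp_pos"],"t",s["t"])
def lift(robot,hi=.15):
    p=robot.sense()["tcp_pos"]; robot.move_straight([p[0],p[1],hi],vel=.2)
    s=robot.sense(); print("lifted open",s["opening"],"F",s["gripper_force"])
def place(robot,p,yaw,z,hi=.15,opening=1.0):
    """z: TCP height at grasp + 5 mm board"""
    down(robot,p,hi,yaw); robot.move_straight([*p,z+.025],vel=.25)
    hit=robot.move_straight([*p,z-.003],vel=.04,contact_N=5); s=robot.sense()
    robot.grip(opening); robot.sleep(.2); robot.move_straight([*p,hi],vel=.2)
    print("place hit",hit,s["tcp_pos"],"t",robot.sense()["t"])
E
python3 - <<'E'
from h import *
f=dict(np.load("top0.npz")); im=f["image"]; H,S,V=cv2.split(cv2.cvtColor(im,cv2.COLOR_RGB2HSV))
def big(m,x0,x1,y0,y1):
    a=np.zeros_like(m,np.uint8); a[y0:y1,x0:x1]=m[y0:y1,x0:x1]
    return max(cv2.findContours(a,0,1)[0],key=cv2.contourArea)
k=big((V>252)&(S<6),345,385,120,160); print("piston",rect(f,k,.046))
k=big((S<60)&(V>150),285,315,122,160); print("arm out",rect(f,k,.008))
k=big((V>150)&(S<40),275,320,70,118); print("cyl",rect(f,k,.066))
d=f["range_z"]
for u,v in((364,138),(290,85),(302,140)):print(ray(f,(u,v),0), d[v,u], (-f["R"].T@f["t"])[2])
from plant import robot
P=[.4192,.2917]
pick(robot,P,.523,.014); lift(robot)
place(robot,[.431,-.3029],-.375,.019)
E
```

```text
piston (array([ 0.5627537 , -0.28647685], dtype=float32), np.float32(0.04890488), np.float32(0.047803912), np.float32(-0.03627479))
arm out (array([ 0.5798632 , -0.11471795], dtype=float32), np.float32(0.08098935), np.float32(0.031105114), np.float32(0.101053834))
cyl (array([ 0.66726863, -0.10266289], dtype=float32), np.float32(0.10326026), np.float32(0.090641916), np.float32(0.07481122))
[[ 0.57312816 -0.29298986  0.        ]] 1.1357037 1.1632428256637346
[[ 0.72706255 -0.09137892  0.        ]] 1.1344866 1.1632428256637346
[[ 0.56966034 -0.12140994  0.        ]] 1.1733294 1.1632428256637346
grip hit False open 0.45292245255803243 F 50.79262264072895 z [0.41947073 0.29195301 0.01455103] t 3.4667
lifted open 0.4434992489915539 F 50.308670438826084
place hit True [ 0.43104373 -0.30264205  0.01958629] t 9.1333
```

The pad was held and put down on contact at the right height. Next is a close look with the wrist camera over the piston and bearing.

Run:
```python
from h import *
from plant import robot
down(robot,[.50,-.36],.28,0.)
f=robot.grab_frame("wrist"); np.savez("w1.npz",**f); im=f["image"]; cv2.imwrite("pics/w1.png",im[...,::-1])
H,S,V=cv2.split(cv2.cvtColor(im,cv2.COLOR_RGB2HSV))
m=((S<50)&(V>70)).astype(np.uint8)
for k in cv2.findContours(m,0,1)[0]:
    if cv2.contourArea(k)>300:
        x,y,w,h=cv2.boundingRect(k); print((x,y,w,h),[np.round(np.hstack(rect(f,k,z)),4) for z in(.010,.046)])
print(-f["R"].T@f["t"],robot.sense()["tcp_pos"])
```

```text
(373, 253, 49, 61) [array([ 0.3356, -0.5402,  0.1049,  0.0259,  0.5224], dtype=float32), array([ 0.3569, -0.524 ,  0.0954,  0.0236,  0.5224], dtype=float32)]
(101, 253, 50, 61) [array([ 0.336 , -0.1797,  0.1053,  0.0259, -0.5388], dtype=float32), array([ 0.3573, -0.1961,  0.0958,  0.0236, -0.5388], dtype=float32)]
(167, 216, 61, 32) [array([ 0.4111, -0.282 ,  0.0746,  0.0304,  1.2029], dtype=float32), array([ 0.4256, -0.2891,  0.0679,  0.0277,  1.2029], dtype=float32)]
(198, 194, 38, 30) [array([ 0.4351, -0.3056,  0.0402,  0.0263,  1.2003], dtype=float32), array([ 0.4475, -0.3106,  0.0366,  0.0239,  1.2003], dtype=float32)]
(283, 150, 44, 44) [array([ 0.4816, -0.412 ,  0.0525,  0.0513,  0.0157], dtype=float32), array([ 0.4898, -0.4074,  0.0478,  0.0467,  0.0157], dtype=float32)]
(162, 73, 60, 57) [array([ 0.5624, -0.2823,  0.0664,  0.0609,  1.5347], dtype=float32), array([ 0.5633, -0.2894,  0.0604,  0.0554,  1.5347], dtype=float32)]
(262, 0, 35, 22) [array([ 0.6542, -0.3794,  0.0355,  0.0197,  1.568 ], dtype=float32), array([ 0.6468, -0.3778,  0.0323,  0.018 ,  1.568 ], dtype=float32)]
(0, 0, 65, 123) [array([ 0.6075, -0.1115,  0.128 ,  0.0665, -0.2027], dtype=float32), array([ 0.6043, -0.134 ,  0.1164,  0.0605, -0.2027], dtype=float32)]
[ 0.57239105 -0.36128915  0.40936686] [ 0.49895088 -0.3588603   0.27764027]
```

View pics/w1.png

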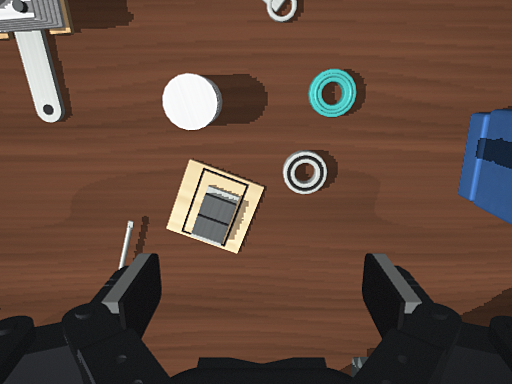

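The wrist view shows the bearing at (305,172), the piston at (192,102) and the brake pad at (215,215). The pad lies inside its outline but looks a little low along its length, so I'll measure that offset while moving the bearing.

Run:
```python
from h import *
f=dict(np.load("w1.npz")); im=f["image"]; H,S,V=cv2.split(cv2.cvtColor(im,cv2.COLOR_RGB2HSV))
a=np.zeros(im.shape[:2],np.uint8); a[155:258,163:270]=1
b=a*((V>120)&(S>25)&(S<130)&(H<30)); 
k=max(cv2.findContours(b.astype(np.uint8),0,1)[0],key=cv2.contourArea); print("board",rect(f,k,.005))
g=(a*((S<50)&(V>40)&(V<150))).astype(np.uint8); g=cv2.morphologyEx(g,cv2.MORPH_CLOSE,np.ones((5,5)))
k=max(cv2.findContours(g,0,1)[0],key=cv2.contourArea); print("block",cv2.boundingRect(k),rect(f,k,.019))
from plant import robot
pick(robot,[.481,-.412],0.,.014); lift(robot)
place(robot,[.564,.2829],0.,.019)
```

```text
board (array([ 0.43500963, -0.30122775], dtype=float32), np.float32(0.096700326), np.float32(0.09641083), np.float32(-0.37510264))
block (190, 184, 58, 60) (array([ 0.4373556 , -0.30886853], dtype=float32), np.float32(0.085036546), np.float32(0.043847017), np.float32(-0.3779539))
grip hit False open 0.5783954535783321 F 50.877488404512405 z [ 0.4812126  -0.41211311  0.01495112] t 12.3667
lifted open 0.5770266242828869 F 51.83399599045515
place hit True [0.56378004 0.28294916 0.0199628 ] t 18.3
```

Run:
```python
from h import *
from plant import robot
pick(robot,[.562,-.289],0.,.022); lift(robot,.17)
place(robot,[.4766,.408],0.,.027,hi=.17)
down(robot,[.45,.34],.28,0.)
f=robot.grab_frame("wrist"); np.savez("w2.npz",**f); cv2.imwrite("pics/w2.png",f["image"][...,::-1])
down(robot,[.36,-.29],.28,0.)
f=robot.grab_frame("wrist"); np.savez("w3.npz",**f); cv2.imwrite("pics/w3.png",f["image"][...,::-1])
print(robot.sense()["t"])
```

```text
grip hit False open 0.643173456694497 F 52.980462312698364 z [ 0.56239057 -0.28918672  0.02261182] t 22.1583
lifted open 0.6418814903961296 F 52.944538593292236
place hit True [0.47627058 0.40809122 0.02760426] t 28.25
31.2167
```

View pics/w2.png

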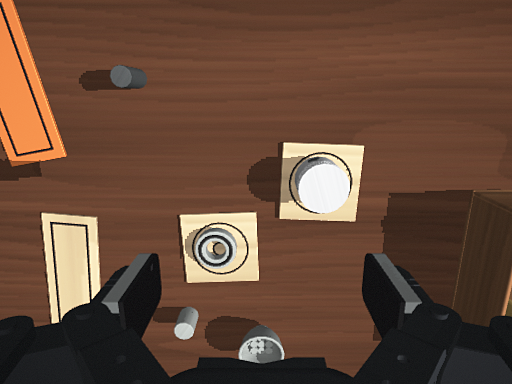

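View pics/w3.png

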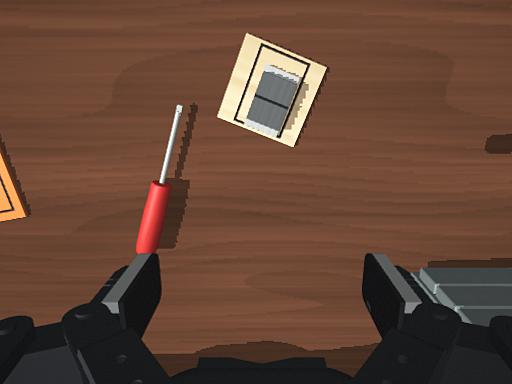

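The half-turned left view shows the piston at (323,187) and the bearing at (216,249), both inside their circles. The pad at (272,98) is inside its rectangle, shifted along its length and to one side. I'll compute each offset.

Run:
```python
from h import *
f=dict(np.load("w2.npz")); im=f["image"]; H,S,V=cv2.split(cv2.cvtColor(im,cv2.COLOR_RGB2HSV))
def board(f,V,S,H,x0,y0,x1,y1):
    a=np.zeros(V.shape,np.uint8); a[y0:y1,x0:x1]=1
    k=np.vstack([c for c in cv2.findContours((a*((V>120)&(S>20)&(S<130)&(H<30))).astype(np.uint8),0,1)[0] if cv2.contourArea(c)>30])
    return rect(f,k,.005)
def part(f,m,z,x0,y0,x1,y1):
    a=np.zeros(V.shape,np.uint8); a[y0:y1,x0:x1]=1
    k=max(cv2.findContours((a*m).astype(np.uint8),0,1)[0],key=cv2.contourArea); return cv2.boundingRect(k),rect(f,k,z)
print("bb",board(f,V,S,H,170,205,268,290)); print("bearing",part(f,(S<40)&(V>90),.02,190,222,240,270))
print("pb",board(f,V,S,H,270,135,370,228)); print("piston",part(f,(V>225)&(S<10),.051,290,150,355,216))
f=dict(np.load("w3.npz")); im=f["image"]; H,S,V=cv2.split(cv2.cvtColor(im,cv2.COLOR_RGB2HSV))
print("padb",board(f,V,S,H,210,25,335,152))
# pad: visible corners of the friction block's top read in the picture
c=cv2.resize(im[25:155,210:340,::-1],(780,780)[::1],interpolation=cv2.INTER_CUBIC)[60:660]
cv2.imwrite("pics/padc.png",c)
```

```text
bb (array([0.5678656 , 0.28511578], dtype=float32), np.float32(0.097416334), np.float32(0.096749045), np.float32(0.03346014))
bearing ((195, 228, 42, 41), (array([0.5623398, 0.2817537], dtype=float32), np.float32(0.052585002), np.float32(0.052448604), np.float32(0.19667542)))
pb (array([0.48121506, 0.41003108], dtype=float32), np.float32(0.09666964), np.float32(0.09659135), np.float32(-0.036059976))
piston ((299, 164, 51, 49), (array([0.47590783, 0.4064464 ], dtype=float32), np.float32(0.054410048), np.float32(0.05393759), np.float32(1.5702726)))
padb (array([ 0.43480617, -0.3012715 ], dtype=float32), np.float32(0.09663174), np.float32(0.09657749), np.float32(-0.3767296))
```

View pics/padc.png

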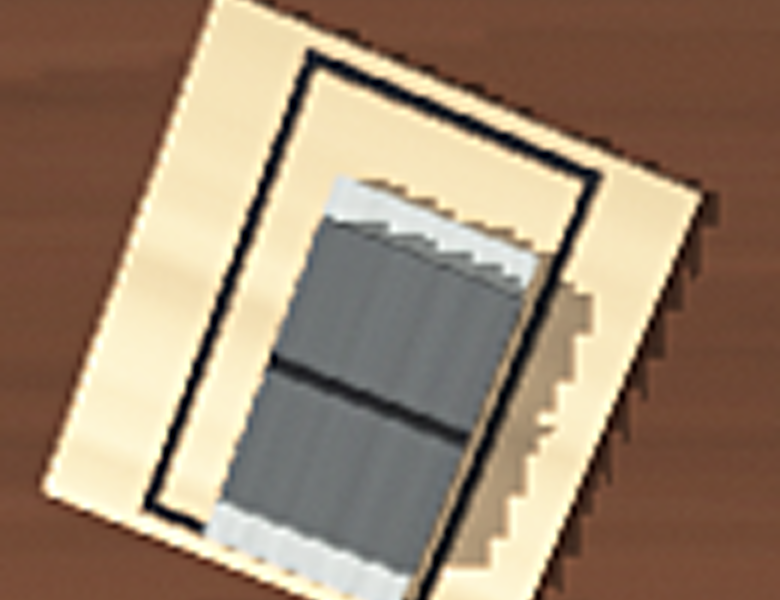

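The pad sits about 10 mm off along its length. The top view's board estimates run about 4 mm short of the wrist camera's, and the wrist camera agrees with the robot's own TCP. I'll use the groove midpoint, about (271.5,101.2), as the pad centre and re-place it. Then I'll look at the torque arm from close by.

Run:
```python
from h import *
from plant import robot
f=dict(np.load("w3.npz")); p=ray(f,(271.5,101.2),.019)[0,:2]; print("pad",p)
assert np.hypot(*(p-[.4348,-.3013]))<.02
pick(robot,p,-.376,.019); robot.move_straight([*p,.05],vel=.1)
place(robot,[.4348,-.3013],-.376,.019,hi=.05)
for i,q in enumerate(([.52,0.],[.50,-.115])):
    down(robot,q,.24,0.); f=robot.grab_frame("wrist"); np.savez(f"a{i}.npz",**f); cv2.imwrite(f"pics/a{i}.png",f["image"][...,::-1])
print(robot.sense()["t"])
```

```text
pad [ 0.42503308 -0.3023959 ]
grip hit False open 0.45103661061999484 F 50.856389701366425 z [ 0.42530227 -0.30254223  0.01948115] t 33.7583
place hit True [ 0.43463711 -0.30107913  0.01946152] t 36.35
38.6583
```

View pics/a0.png

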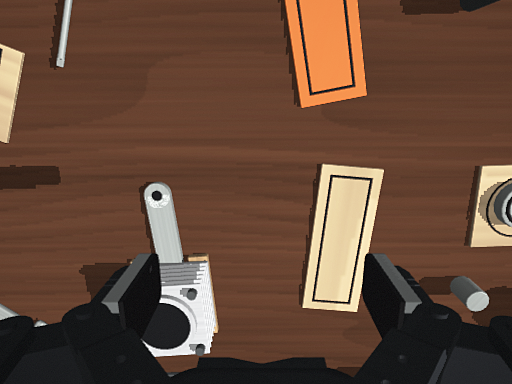

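The half-turned view shows the torque arm running from (157,183) to (175,262), with its hole at (157,196), and the arm board centred near (343,240).

Run:
```python
from h import *
for n,(x0,y0,x1,y1) in(("a0",(135,175,190,255)),):
    f=dict(np.load(n+".npz")); im=f["image"]; H,S,V=cv2.split(cv2.cvtColor(im,cv2.COLOR_RGB2HSV))
    a=np.zeros(V.shape,np.uint8); a[y0:y1,x0:x1]=1
    k=max(cv2.findContours((a*((S<60)&(V>110))).astype(np.uint8),0,1)[0],key=cv2.contourArea)
    c,L,W,y=rect(f,k,.008); u=np.array([np.cos(y),np.sin(y)]); e=c-u*L/2
    print("arm",c,L,W,y,"end",e,"centre",e+.07*u,"hole",ray(f,(157,196),.008))
    a[:]=0; a[158:318,298:390]=1
    k=max(cv2.findContours((a*((V>120)&(S>20)&(S<130)&(H<30))).astype(np.uint8),0,1)[0],key=cv2.contourArea); print("board",rect(f,k,.005))
```

```text
arm [ 0.58311415 -0.11439046] 0.087004595 0.031047454 0.09858656 end [ 0.53982306 -0.11867225] centre [ 0.6094832  -0.11178236] hole [[ 0.55480294 -0.11780126  0.008     ]]
board (array([0.61204624, 0.08802193], dtype=float32), np.float32(0.18055661), np.float32(0.06858035), np.float32(-0.090048075))
```

Run:
```python
from h import *
from plant import robot
yaw=.092; u=np.array([np.cos(yaw),np.sin(yaw)]); g=np.array([.5398,-.1185])+.03*u
pick(robot,g,yaw,.0115,strength=60,opening=.55)
q=g-.078*u; z=robot.sense()["tcp_pos"][2]
robot.move_straight([*q,z],vel=.03); s=robot.sense(); print("pulled",s["tcp_pos"],s["opening"],s["wrist_force"],s["t"])
robot.grip(.6); robot.sleep(.2); robot.move_straight([*q,.12],vel=.2)
down(robot,[.52,0.],.24,0.); f=robot.grab_frame("wrist"); np.savez("a2.npz",**f); cv2.imwrite("pics/a2.png",f["image"][...,::-1])
im=f["image"]; H,S,V=cv2.split(cv2.cvtColor(im,cv2.COLOR_RGB2HSV))
a=np.zeros(V.shape,np.uint8); a[90:254,120:200]=1
k=max(cv2.findContours((a*((S<60)&(V>110))).astype(np.uint8),0,1)[0],key=cv2.contourArea); print(cv2.boundingRect(k),rect(f,k,.008))
```

```text
grip hit False open 0.3021681819013646 F 59.534454345703125 z [ 0.57004757 -0.11543786  0.01214797] t 41.2
pulled [ 0.49192426 -0.12292775  0.01208923] 0.30273706016117674 [ 3.57613965 -0.21779443  4.8338433 ] 43.95
(129, 109, 49, 127) (array([ 0.5309084, -0.119558 ], dtype=float32), np.float32(0.13974826), np.float32(0.031123761), np.float32(0.102045655))
```

View pics/a2.png

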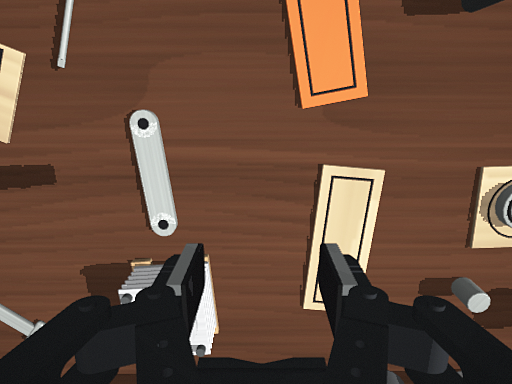

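The arm is free: the whole link shows from (143,123) to (163,225), 139.7 mm long as it should be. The cylinder has not visibly moved. I'll place the arm, then recentre the bearing and piston by their 6 mm, since there is time.

Run:
```python
from h import *
from plant import robot
pick(robot,[.5309,-.1196],.098,.0115,strength=80,opening=.6); lift(robot,.12)
place(robot,[.612,.088],-.09,.0165,hi=.12,opening=.6)
for p,b,z in(([.5635,.2825],[.568,.285],.019),([.4762,.4075],[.4812,.410],.027)):
    pick(robot,p,0.,z,hi=.12); robot.move_straight([*p,z+.03],vel=.1); place(robot,b,0.,z,hi=z+.03)
    robot.move_straight([*b,.17],vel=.25)
for i,q in enumerate(([.50,.26],[.46,.34],[.38,-.26],[.52,0.])):
    down(robot,q,.28,0.); f=robot.grab_frame("wrist"); np.savez(f"e{i}.npz",**f); cv2.imwrite(f"pics/e{i}.png",f["image"][...,::-1])
robot.move_joints([-1.215,.469,-.049,1.532,.024,1.141,-.082])
f=robot.grab_frame("top"); np.savez("etop.npz",**f)
c=f["image"][60:250,85:440,::-1]; cv2.imwrite("pics/etop.png",cv2.resize(c,(795,425),interpolation=cv2.INTER_CUBIC))
b=np.load("top0.npz")["image"]; d=cv2.absdiff(f["image"],b).max(2)[75:117,278:317]; print("cyl diff",(d>60).sum(),d.mean(),robot.sense()["t"])
```

```text
grip hit False open 0.294240507103437 F 78.85050058364868 z [ 0.53127717 -0.11948997  0.01221773] t 48.4417
lifted open 0.2918761669148955 F 78.87810945510864
place hit True [0.6118774  0.08785635 0.01725415] t 52.325
grip hit False open 0.5784622041615968 F 51.15646619349718 z [0.56379355 0.28286475 0.02000684] t 55.1083
place hit True [0.56780469 0.28474897 0.02004652] t 57.5917
grip hit False open 0.6376990999307542 F 53.215270042419434 z [0.47647383 0.40804539 0.02767056] t 60.5667
place hit True [0.48104285 0.40967248 0.02770959] t 63.025
cyl diff 6 5.534798534798535 71.6667
```

View pics/etop.png

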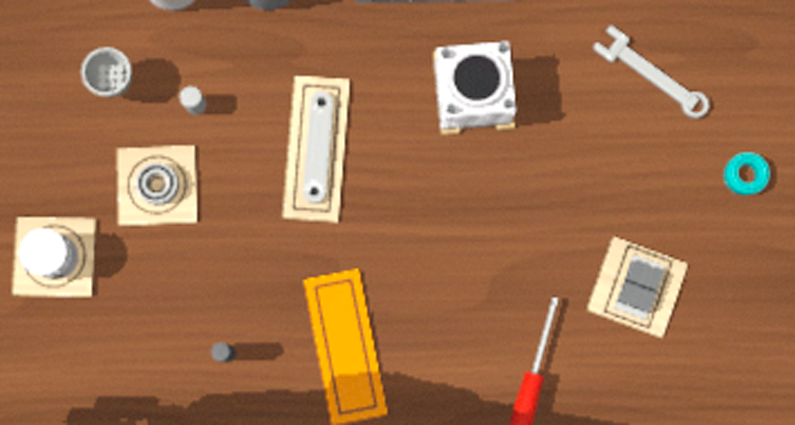

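View pics/e0.png

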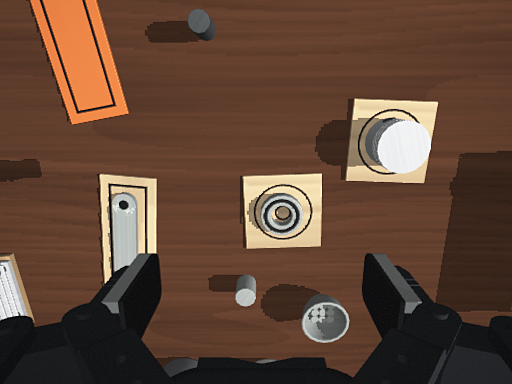

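View pics/e2.png

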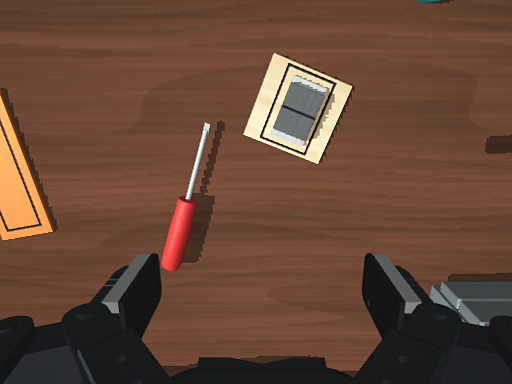

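All four parts lie inside their outlines: bearing at (157,184), piston at (50,255), pad at (641,285) and torque arm centred at (317,147) in the top crop. The cylinder pixels are unchanged and the robot is clear of everything, so I'm handing in.

```bash
python3 -c "
from plant import robot
print(robot.close_job())"
```

```text
the job is handed in; nothing more can be done
None
```

The job is handed in: the piston, bearing, brake pad and torque arm each lie inside their own outline in the final pictures, the cylinder shows no visible shift, and about 72 s of the 109 s were used; the hand-in call returned no verdict.

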